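# Press the lid home on a paint pot in the lever press

### The job

Set the loose lid that fits onto the open paint pot on the turntable, and let go of it. Then turn the turntable until that pot stands centred under the foot of the lever press, and use the lever, not your fingers, to press the lid fully home. Let the lever come back up by itself and leave the other things on the table where they are.

Things in the scene. Friction and masses are not known exactly. Their poses are not given: they have to be found in the camera images.
- lid: The larger of two loose grey lids, on the table to the robot's right: a disc 92 mm across, 8 mm thick; under it a plug 67 mm across, 12 mm deep, chamfered; on top in the middle a round grip 40 mm across, 30 mm tall. About 90 g. Origin on its axis at the underside of the disc (12 mm above the table while it stands on its plug); z up.
- turntable_axis (a point): Point on the turntable's axis, on top of its plywood tray (290 mm across, 30 mm above the table). It does not turn with the tray: its axes are the fixed station's; +y points to the press's foot, -x to the lever pad's side. On the tray: three white pots 86 mm across, 120 degrees apart, centres 85 mm out: one open, two already closed, their lid grips 148 mm above the table.
- turntable (a joint): Angle of the turntable, rad; 0: the open pot is centred under the press's foot; grows anticlockwise seen from above. It starts at about +1.1 to +2.1: turn it clockwise (the pot goes round by the robot's left, the knob comes nearer by the right). Light friction, about 1 N at the knob; it stays where it is left.
- knob_top (a point): Centre of the top of the turntable's only handle: an upright round wooden post, 22 mm across and 100 mm tall, 112 mm from the turntable's axis, straight across the tray from the open pot. z up; top 130 mm above the table.
- pot_rim (a point): Centre of the open pot's rim, 110 mm above the table. The pot is fixed to the turntable, 86 mm across, 80 mm tall. A black rubber seal ring (84 mm outside, 72 mm inside) stands 10 mm above the rim in its mouth: a lid set on the pot has its plug inside the ring and its disc on the ring, the disc's underside 120 mm above the table.
- seal (a joint): How far the seal ring has been pushed down into the pot's mouth, m: 0 as at the start, 0.010 when the lid's disc meets the pot's rim (fully home). It takes about 16 N on the lid to push it down and it stays down; the lid's own weight does not move it.
- lever (a joint): Angle of the lever, rad: 0 raised (start), grows as it is pushed down, 0.42 at most; a spring lifts it again. Its hinge is level, along the station's y, 185 mm above the table, 220 mm from the pad towards the station's +x. The foot meets a lid standing on its seal at about 0.22; the lid is home at about 0.30. Push on the pad: 3 to 6 N at first, about 12 N to press the lid home.
- lever_pad (a point): Centre of the top face of the black pad at the lever's end (65 x 60 mm, 16 mm thick), where it is pushed down; about 264 mm above the table when raised, 199 mm when the lid is home. It moves down on an arc about the hinge (level distance from the hinge 206 mm when raised, 220 mm when the lid is home), shifting 14 mm towards the station's -x on the way. Its own x axis is the station's.
- foot (a point): The press's rounded rubber foot, 30 mm across, carried by the lever. This point is its lowest, about 185 mm above the table when raised; the top of a lid's grip passes 27 mm below it.
- press_point (a point): Fixed point of the station straight below where the foot comes down, 85 mm from the turntable's axis, at rim height (110 mm above the table): where the centre of the open pot's rim should be brought.
- small_lid: Bystander: a smaller grey lid, 64 mm across, with a grip 28 mm across; it does not fit the pot. Origin at the underside of its disc. The two lids may swap places.
- small_jar: Bystander: small open white jar, 58 mm across, 75 mm tall; origin at its foot.
- glue: Bystander: white bottle, 60 mm across, 150 mm tall; origin at its foot.
- eraser: Bystander: dark rubber block 60 x 32 x 20 mm; origin under its centre.
- tape: Bystander: roll core 100 mm across, 36 mm tall, lying flat; origin under its centre.
- brush: Bystander: brush lying on the table along its x.
- marker: Bystander: fat white marker with black cap, 145 mm long, lying along its x.

How it is judged (in metres and radians):
On the way, in this order (a step that is already met when the one before it is completed fails the run):
1. the lid stands level on the open pot, plug in its mouth, let go, not yet pressed home (horizontal distance between lid and pot_rim below 0.005 m and angle between lid's own z axis and vertical below 0.1 rad and z of lid in the frame of pot_rim below 0.014 m and value of joint seal below 0.005 m and contact force between the fingers and lid below 0.1 N), for 0.2 s.
2. the pot, its lid still on and not pressed home, stands centred (within 12 mm) under the press's foot (horizontal distance between lid and pot_rim below 0.005 m and angle between lid's own z axis and vertical below 0.1 rad and horizontal distance between pot_rim and press_point below 0.012 m and value of joint seal below 0.005 m), for 0.2 s.
3. the press's foot has pushed the lid home (horizontal distance between lid and pot_rim below 0.005 m and angle between lid's own z axis and vertical below 0.1 rad and horizontal distance between pot_rim and press_point below 0.012 m and value of joint seal above 0.0085 m and contact force between lever and lid above 5 N), for 0.1 s.
At the end, for the whole second after the job is handed in: The lid is fully home on the open pot (seal pushed down more than 8.5 mm of 10, disc within 3 mm of the rim, centred within 5 mm, level within 0.1 rad) and at rest, the pot is still within 12 mm of the point under the press's foot, and the lever is back up (below 0.08 rad) (horizontal distance between lid and pot_rim below 0.005 m and angle between lid's own z axis and vertical below 0.1 rad and horizontal distance between pot_rim and press_point below 0.012 m and value of joint seal above 0.0085 m and z of lid in the frame of pot_rim below 0.003 m and value of joint lever below 0.08 rad and linear speed of lid below 0.02 m/s and contact force between the fingers and lid below 0.1 N); the robot touches nothing.
It fails at once if another thing on the table is moved by more than 30 mm (distance of any of small_lid, small_jar, glue, eraser, tape, brush, marker from where it was at the start of the episode above 0.03 m).
It fails at once if the lid is pushed home by the robot itself, not the press (contact force between the arm and lid above 3 N and value of joint seal above 0.006 m).
It also fails if it takes over 72 s, if anything falls off the work surface, if the arm or the gripper's body presses on something with over 40 N, if the wrist force passes 120 N, or if a joint passes its speed limit or range.

### The arm

A 6-joint arm with a two-finger parallel gripper is mounted at the origin on the work surface. World frame = base frame: x ahead of the robot, y to its left, z up, the work surface at z = 0. Lengths are in mm, angles in rad, forces in N, time in s.
With the tool pointing down it reaches from about 325 to 925 mm from the base axis. Payload 3.1 kg.
Tool frame: the origin (TCP) lies on the centre line of the jaws, within the pads' length; the fingertips stand 25 mm ahead of it and the grasp point (between the pads) lies 6 mm ahead of it; z points along the fingers, y is the line along which they close (so a half turn about z gives the same grasp; the last joint's range is limited). The gripper opens to 85 mm and grips with 20 to 120 N. Pads are 22 mm wide; open, the fingers measure 114 mm over their backs; the gripper's body (76 mm by 85 mm) begins 54 mm behind the grasp point. The pads swing forward as they close: fully open they stand 13 mm farther back than shut.
Start: joints at [1.033, 0.217, 1.613, -0, 1.311, -0.112], TCP at [258.14, 569.213, 256.3] pointing down, gripper open.
Joint ranges: [-2.75, 2.75], [-0.78, 2.1], [0.31, 2.55], [-1.13, 4.27], [0.13, 2.63], [-2.58, 2.58]. Speed limits (rad/s): [2.79, 2.79, 3.14, 3.14, 3.14, 3.14].

### API

Orientations are given as a rotation vector (axis times angle).
In Python, from plant import r, grip, ik, state, eyes, finish_job gives the robot as it stands. Calls block until the motion is done:
- r.reach(position, orientation): joint-space move of the TCP to a pose.
- r.movel(position, rot=None, feed=150): straight line of the TCP; rot=None keeps the orientation; feed is the mean speed in mm/s.
- r.set_joints(angles): joint-space move.
- grip(opening): finger opening in mm; the grip force is fixed at half the most; returns when the fingers have stopped.
- r.sleep(seconds).
- ik(position, orientation): joint angles nearest the present ones, or None.
- state(): the state.
- eyes.camera(name): name is "side" or "top" or "wrist"; returns a dict with "img" (400x640x3 uint8, blue, green, red), "z_map" (400x640 float32, mm along the optical axis (not along the pixel's ray), 0 where there is no reading), "vfov" (degrees; the focal length in pixels is half the picture's height over the tangent of half this angle, whatever the lens; pixels are square), "cx", "cy" (the principal point, pixels), "origin" and "orientation" of the camera in the world; the wrist camera has in their place "tool_from_camera" (4x4, takes a point from camera to tool coordinates, whose origin is the TCP and whose axes are the flange's). Camera axes: x right, y up, looking along -z (the intrinsics and any distortion apply to the point x, -y, -z); pixel columns grow to the right and rows downward; lengths in mm; the calibration is good to about 2 mm. A picture is of the moment at which its call begins: read the wrist's pose just before it.
A pose or a line that the arm cannot do raises r.MotionError and nothing moves.
- finish_job(): hands the job in; it is judged then, once.
Trained networks look in a picture, given as the dict that the camera call returned (one of the last four; its "shot" number tells which), for a name from the list of things; names that differ only in an ending like _2 or _b are one class to them, and where a whole thing is asked for, a point or a joint stands for the part that bears it (a point fixed in the world has none). Each returns a list of dicts, best first, with "conf" (0 to 1); they miss things now and then, are a little off and sometimes report something else, mostly with a low value. They report only what shows in the picture. A call takes as long as a camera call.
- eyes.find_in(picture, query): "box" ([left, top, right, bottom] in pixels, round what is visible of it).
- eyes.cut_out(picture, query): "pixels" (400x640 bool, what is visible of it) and "box" ([left, top, right, bottom] in pixels, round what is visible of it).
The state is a dict: "time": time; "joint_positions": joint angles; "joint_velocities": joint speeds; "joint_torque": joint torques, N m; "eef_pos": TCP position; "orientation": TCP orientation; "force": force on the tool from outside, world axes, zero at the start; "ft_torque": the same for the moment, N m; "grip_width": finger opening in mm; "grip_force": force on a finger pad.
Only numpy, scipy, OpenCV 4.12 (cv2) and the standard library are available. Lean on these libraries where they do the work, as an engineer would, in place of code of your own. Each camera call takes 0.05 s, during which the arm holds its last target. There are 200 camera calls.

## Working session

There is one attempt and no reset: what is moved stays moved. The work goes in short steps, each a Python script; the robot and the scene stay as the last script left them, time stands still between calls to the robot, and variables do not carry over. Pictures are saved under pics/ and viewed, at most 10 in all, crops included, and the job is handed in when it is done.

```bash
ls; mkdir -p pics; cat > h.py <<'E'
import numpy as np, cv2
from scipy.spatial.transform import Rotation as R
from plant import r, grip, ik, state, eyes, finish_job
def pts(c, mask=None):
    """world points (N,3) and pixel (v,u)"""
    h,w=c["z_map"].shape
    f=h/2/np.tan(np.radians(c["vfov"])/2)
    v,u=np.mgrid[:h,:w]; z=c["z_map"]
    P=np.stack([(u-c["cx"])/f*z,-(v-c["cy"])/f*z,-z],-1)
    if "origin" in c:
        o=np.array(c["orientation"]); M=o if o.shape==(3,3) else R.from_rotvec(o).as_matrix()
        P=P@M.T+np.array(c["origin"])
    else:
        T=np.array(c["tool_from_camera"]); P=P@T[:3,:3].T+T[:3,3]
        P=P@R.from_rotvec(c["st"]["orientation"]).as_matrix().T+np.array(c["st"]["eef_pos"])
    P[z<=0]=np.nan
    return P
def cam(n):
    s=state(); c=eyes.camera(n); c["st"]=s; return c
E
python3 - <<'E'
from h import *
s=state();print(s)
for n in ("top","side"):
    c=cam(n); cv2.imwrite(f"pics/{n}0.png",c["img"]); print(n,{k:v for k,v in c.items() if k not in("img","z_map","st")})
    P=pts(c); np.save(n+"P.npy",P)
    for q in ("lid","small_lid","turntable","knob_top","pot_rim","lever_pad","foot","glue","tape","small_jar"):
        for d in eyes.cut_out(c,q)[:2]:
            p=P[d["pixels"]]; p=p[~np.isnan(p[:,0])]
            print(q,round(d["conf"],2),np.round(d["box"]), np.round(np.median(p,0)) if len(p) else None, np.round(np.percentile(p[:,2],97)) if len(p) else None)
E
```

```text
pics
plant.py
{'time': 0.0, 'joint_positions': array([ 1.03280574e+00,  2.17772297e-01,  1.61494505e+00,  1.64301611e-05,
        1.31131041e+00, -1.12190899e-01]), 'joint_velocities': array([ 0.00114182, -0.00057624,  0.00186242, -0.00111863, -0.00195492,
        0.00129889]), 'joint_torque': array([ 1.77929714e-04, -3.96849346e+01, -3.03850758e+01, -1.47763949e-04,
        9.91971610e-03,  3.51567189e-05]), 'eef_pos': array([257.73167519, 568.54495061, 254.95125952]), 'orientation': array([-0.66364186, -3.06988438,  0.00361582]), 'force': array([0.86868745, 0.39575529, 0.37085576]), 'ft_torque': array([0.01245127, 0.03835006, 0.00969806]), 'grip_force': 0.0, 'grip_width': 85.37086247255638}
top {'vfov': 56.45768422123293, 'cx': 319.79788755123747, 'cy': 196.59780706274665, 'origin': array([ 392.51062057,   -3.07820705, 1327.75960411]), 'orientation': array([ 0.13415867, -0.100944  , -1.55707073]), 'shot': 1}
lid 0.57 [405. 217. 430. 245.] [ 473. -313.   22.] 54.0
small_lid 0.67 [402. 175. 419. 198.] [ 630. -285.   21.] 47.0
small_lid 0.61 [451. 199. 464. 244.] [ 508. -456.   22.] 2
[... 991 characters left out ...]
turntable 0.25 [288. 206. 313. 229.] [504.  32. 119.] 124.0
knob_top 0.86 [282. 174. 372. 264.] [583.   0.  47.] 146.0
knob_top 0.34 [399. 275. 420. 296.] [ 625. -296.   21.] 48.0
pot_rim 0.67 [280. 173. 372. 264.] [582.  -1.  48.] 146.0
pot_rim 0.55 [288. 205. 314. 230.] [502.  17. 119.] 124.0
lever_pad 0.9 [255. 143. 328. 173.] [582. 168. 230.] 272.0
lever_pad 0.24 [296. 289. 323. 316.] [ 384. -153.   20.] 24.0
foot 0.85 [253. 146. 325. 176.] [578. 167. 231.] 272.0
glue 0.66 [393. 196. 413. 240.] [ 750. -144.   81.] 151.0
tape 0.84 [253. 157. 281. 173.] [598. 379.  26.] 40.0
tape 0.69 [281. 176. 369. 263.] [582.   0.  49.] 146.0
small_jar 0.76 [417. 238. 442. 267.] [ 736. -262.   52.] 77.0
```

```bash
python3 - <<'E'
import cv2,numpy as np
a=cv2.imread("pics/top0.png")[110:290,180:480]; b=cv2.imread("pics/side0.png")[110:350,230:450]
cv2.imwrite("pics/t1.png",cv2.resize(a,(780,468),interpolation=3)); cv2.imwrite("pics/s1.png",cv2.resize(b,(550,600),interpolation=3))
from scipy.ndimage import label
for n in ("top","side"):
    P=np.load(n+"P.npy"); z=P[...,2]
    for nm,lo,hi in (("118-126",108,130),("lidtops",140,156),("knob",126,137),("lever",190,290),("lidgrip",44,60)):
        L,k=label((z>lo)&(z<hi)&(P[...,1]<400))
        for i in range(1,k+1):
            p=P[L==i]
            if len(p)>4: print(n,nm,len(p),np.round(p.mean(0)),np.round(p.min(0)),np.round(p.max(0)))
E
```

```text
top 118-126 105 [ 761. -544.  119.] [ 713. -565.  109.] [ 813. -524.  130.]
top 118-126 58 [ 756. -126.  115.] [ 744. -146.  108.] [ 778. -112.  127.]
top 118-126 20 [698. 162. 123.] [693. 154. 110.] [712. 175. 130.]
top 118-126 22 [692.  24. 123.] [687.  14. 108.] [703.  31. 130.]
top 118-126 10 [ 690. -526.  126.] [ 679. -529.  122.] [ 700. -523.  129.]
top 118-126 113 [ 647. -589.  120.] [ 596. -611.  108.] [ 699. -567.  130.]
top 118-126 377 [635.  94. 119.] [587.  57. 109.] [678. 147. 128.]
top 118-126 470 [622. -45. 119.] [577. -89. 110.] [669.  -3. 129.]
top 118-126 159 [499.  34. 119.] [459.  -7. 108.] [541.  75. 127.]
top 118-126 7 [ 429. -501.  114.] [ 420. -503.  109.] [ 436. -499.  120.]
top 118-126 26 [ 387. -505.  113.] [ 357. -509.  109.] [ 414. -502.  118.]
top 118-126 36 [ 319. -512.  112.] [ 283. -517.  108.] [ 355. -507.  119.]
top 118-126 9 [ 266. -517.  113.] [ 255. -519.  110.] [ 275. -515.  121.]
top 118-126 10 [ 242. -519.  115.] [ 232. -521.  108.] [ 253. -518.  118.]
top 118-126 9 [ 71.  29. 116.] [ 67.  26. 109.] [ 73.  33. 126.]
top 118-126 9 [ 71. -27. 11
[... 8190 characters left out ...]
 [ 631. -289.   47.] [ 619. -298.   44.] [ 643. -280.   50.]
side lidgrip 5 [ 635. -300.   47.] [ 630. -303.   45.] [ 640. -297.   48.]
side lidgrip 8 [80. 29. 51.] [77. 27. 45.] [83. 33. 58.]
side lidgrip 186 [ 472. -320.   51.] [ 454. -338.   44.] [ 495. -299.   56.]
side lidgrip 80 [ 690. -541.   50.] [ 677. -561.   44.] [ 702. -526.   57.]
side lidgrip 82 [ 61. -43.  52.] [ 37. -63.  44.] [ 84. -30.  60.]
side lidgrip 12 [ 702. -567.   50.] [ 689. -574.   45.] [ 715. -563.   59.]
side lidgrip 144 [  1. -74.  52.] [-37. -85.  44.] [ 37. -66.  60.]
side lidgrip 93 [-61. -43.  52.] [-84. -62.  44.] [-35. -31.  60.]
side lidgrip 241 [ 616. -671.   52.] [ 594. -734.   44.] [ 641. -607.   60.]
```

View pics/t1.png

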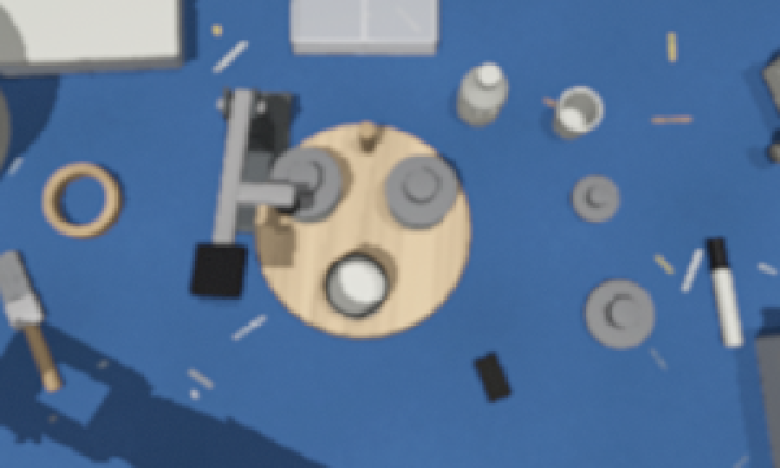

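View pics/s1.png

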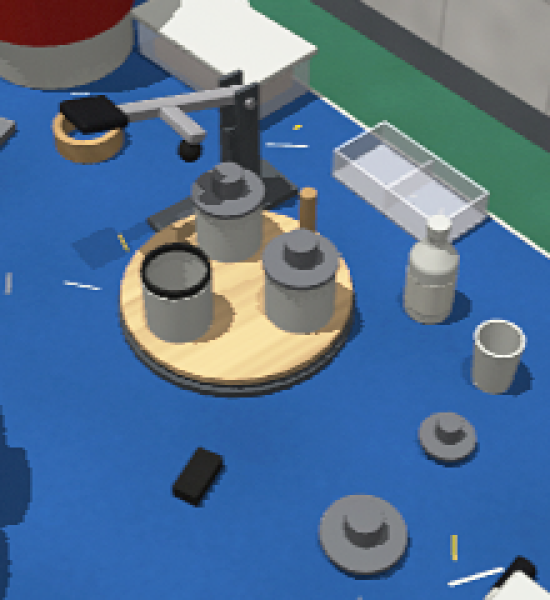

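The top view shows the open pot at about crop (357,285), the knob at (370,135), the large lid at (620,313) and the lever pad at (218,270). The side view agrees. The large lid is near (475,-317), the axis near (585,26), and the turntable at about +1.5. Next I'll get close views with the wrist camera.

```bash
cat >> h.py <<'E'
def rot(phi): return (R.from_euler("z",phi)*R.from_euler("x",np.pi)).as_rotvec()
def fitc(p,rad=None):
    from scipy.optimize import least_squares
    c0=np.r_[np.median(p[:,:2],0),rad or 20]
    f=lambda c: np.hypot(p[:,0]-c[0],p[:,1]-c[1])-(rad or c[2])
    return least_squares(f,c0,loss="soft_l1",f_scale=1).x
def bandreg(P,xy,rad,lo,hi):
    """disc-like top region near xy: centroid, extent mid and min-enclosing circle"""
    m=(P[...,2]>lo)&(P[...,2]<hi)&(np.hypot(P[...,0]-xy[0],P[...,1]-xy[1])<rad)
    p=P[m]; (c,rr)=cv2.minEnclosingCircle(p[:,:2].astype(np.float32))
    return len(p),np.round(p.mean(0),1),np.round((p.min(0)+p.max(0))/2,1),np.round(c,1),round(rr,1)
E
python3 - <<'E'
from h import *
r.movel([258,569,400],feed=250)
best=None
for phi in (0,np.pi,np.pi/2,-np.pi/2):
    print(phi,[np.round(j,2) if j is not None else None for j in (ik([475,-317,300],rot(phi)),ik([500,32,300],rot(phi)))])
q=np.array([state()["joint_positions"]])
r.reach([475,-317,300],rot(0)) if ik([475,-317,300],rot(0)) is not None else r.reach([475,-317,300],rot(np.pi))
c=cam("wrist"); P=pts(c); cv2.imwrite("pics/w_lid.png",c["img"]); np.save("wl.npy",P)
print(c["tool_from_camera"],state()["time"],state()["eef_pos"])
print(bandreg(P,(475,-317),30,48,60)); print(bandreg(P,(475,-317),60,16,26))
r.reach([500,32,350],state()["orientation"])
c=cam("wrist"); P=pts(c); cv2.imwrite("pics/w_pot.png",c["img"]); np.save("wp.npy",P)
print(bandreg(P,(500,32),60,113,128)); print(state()["time"],state()["eef_pos"])
for xy in ((631,99),(622,-47)): print(bandreg(P,xy,30,140,156))
print(bandreg(P,(697,22),20,124,138))
E
```

```text
0 [array([-0.71,  0.07,  1.7 , -0.  ,  1.38,  0.86]), array([-0.08, -0.09,  1.85, -0.  ,  1.38,  1.49])]
3.141592653589793 [array([-0.71,  0.07,  1.7 ,  0.  ,  1.38, -2.28]), array([-0.08, -0.09,  1.85,  0.  ,  1.38, -1.65])]
1.5707963267948966 [array([-0.71,  0.07,  1.7 ,  0.  ,  1.38, -0.71]), array([-0.08, -0.09,  1.85, -0.  ,  1.38, -0.08])]
-1.5707963267948966 [array([-0.71,  0.07,  1.7 , -0.  ,  1.38,  2.43]), None]
[[ 3.61752772e-04  9.55491067e-01  2.95019813e-01  7.46755442e+01]
 [ 9.99999644e-01 -1.20745968e-04 -8.35133571e-04  8.54046145e-01]
 [-7.62340214e-04  2.95020010e-01 -9.55490770e-01 -1.17725647e+02]
 [ 0.00000000e+00  0.00000000e+00  0.00000000e+00  1.00000000e+00]] 5.0833 [ 475.46384782 -316.42437818  300.12200495]
(897, array([ 474.3, -318.7,   49.9]), array([ 473.8, -318.6,   50.1]), array([ 473.9, -318.6]), 19.8)
(3240, array([ 477.1, -318.8,   20. ]), array([ 473.8, -319.2,   20.9]), array([ 473.7, -318.8]), 46.0)
(1328, array([500.8,  33.1, 119.3]), array([500.1,  33.3, 117.8]), array([500.3,  33.1]), 41.9)
6.4583 [500.14311052  30.98773971 349.64631186]
(1764, array([631.2,  98.4, 147.8]), array([631.6,  99.2, 145.5]), array([631.5,  99.1]), 20.0)
(1723, array([622.8, -46.7, 147.9]), array([622.6, -47.4, 145.4]), array([622.9, -47.4]), 20.0)h.py:30: RuntimeWarning: Mean of empty slice.
  return len(p),np.round(p.mean(0),1),np.round((p.min(0)+p.max(0))/2,1),np.round(c,1),round(rr,1)
  ret = um.true_divide(
Traceback (most recent call last):
  File "h.py", line 30, in bandreg
    return len(p),np.round(p.mean(0),1),np.round((p.min(0)+p.max(0))/2,1),np.round(c,1),round(rr,1)
                                                  ~~~~~^^^
ValueError: zero-size array to reduction operation minimum which has no identity
```

```bash
python3 - <<'E'
from h import *
o=rot(0)
r.reach([474,-318.7,200],o)
r.movel([474,-318.7,90],feed=120); r.movel([474,-318.7,50],feed=50)
print(state()["eef_pos"],state()["force"])
print(grip(38)); s=state(); print(s["grip_width"],s["grip_force"],s["force"],s["eef_pos"])
r.movel([474,-318.7,250],feed=120)
c=cam("wrist"); P=pts(c); cv2.imwrite("pics/w_held.png",c["img"]); np.save("wh.npy",P)
s=state();print(s["time"],s["grip_width"],s["grip_force"],s["force"],s["eef_pos"])
print(bandreg(P,(474,-318.7),65,213,227)); print(bandreg(P,(474,-318.7),35,243,257))
E
```

```text
[ 474.24418261 -318.89623451   50.24870456] [-0.26994738 -0.65132622 -0.166842  ]
False
38.860114871008015 39.321041107177734 [-0.5597302   0.17876834  2.53757545] [ 474.31689734 -318.91480875   50.56803192]
12.275 38.89791503754366 39.34958875179291 [ 0.30809027 -0.41962734  0.05514361] [ 473.58867161 -318.36580611  248.94258515]
(12291, array([ 491.8, -319.4,  218.4]), array([ 472.8, -319.5,  220. ]), array([ 472.8, -319.4]), 46.1)
(7936, array([ 475.8, -319.4,  248.6]), array([ 473.3, -319.4,  250. ]), array([ 479.4, -319.4]), 33.1)
```

View pics/w_held.png

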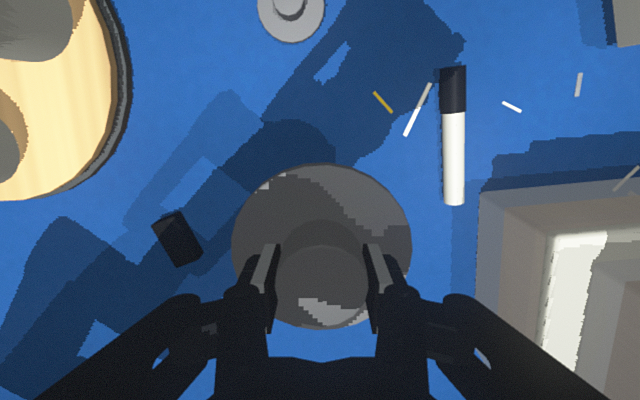

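The lid is held level and centred, with its disc around pixel (322,245). I'll re-measure the pot with averaged poses, then place the lid.

```bash
python3 - <<'E'
from h import *
o=rot(0)
E=[]
for k in range(6): E.append(state()["eef_pos"]); r.sleep(0.05)
print("noise",np.std(E,0),np.mean(E,0))
r.reach([410,33,300],o)
for k in range(4):
    c=cam("wrist"); 
    c["st"]["eef_pos"]=np.array([410,33,300.]);c["st"]["orientation"]=o
    P=pts(c); print(bandreg(P,(500,33),60,113,128),state()["eef_pos"])
    m=(abs(P[...,2]-268)<10)&(np.hypot(P[...,0]-410,P[...,1]-33)<65); 
    print("held",bandreg(P,(410,33),65,261,277))
cv2.imwrite("pics/w_hover.png",c["img"]); print(state()["time"])
E
```

```text
noise [0.11307301 0.090341   0.2582814 ] [ 473.76127086 -318.50129685  249.31148154]
(2251, array([502.5,  34.1, 119.3]), array([499.5,  33.8, 117.8]), array([499.6,  34. ]), 42.0) [410.48169665  32.19570148 299.97454871]
held (12259, array([428.4,  31.9, 269.5]), array([409.4,  31.7, 269.4]), array([409.2,  32. ]), 46.2)
(2259, array([502.2,  34.3, 119.4]), array([499.4,  34.5, 117.6]), array([499.5,  34.2]), 41.9) [410.45186431  32.1402291  299.88135288]
held (12264, array([428.4,  31.9, 269.5]), array([409.1,  31.7, 269.5]), array([409.2,  32.2]), 46.3)
(2266, array([502.3,  34.3, 119.5]), array([499.5,  34.5, 117.7]), array([499.7,  34.3]), 42.0) [410.41871298  32.16370207 299.84488898]
held (12272, array([428.4,  31.9, 269.5]), array([409.3,  32. , 269.5]), array([409.3,  32. ]), 46.1)
(2278, array([502.6,  34.3, 119.6]), array([499.7,  34.5, 117.7]), array([499.8,  34.1]), 42.0) [410.35508729  32.22463181 299.84161682]
held (12267, array([428.4,  31.9, 269.5]), array([409.4,  31.8, 269.7]), array([409.3,  31.8]), 46.1)
14.125
```

```bash
python3 - <<'E'
from h import *
o=rot(0); T=np.array([500.9,34.3])
me=lambda: np.mean([state()["eef_pos"] for _ in range(4)],0)
cmd=np.array([500.7,35.1])
r.reach([*cmd,230],o); r.sleep(0.3)
e=me(); cmd=cmd+T-e[:2]; print(e,cmd)
r.movel([*cmd,180],feed=80); r.sleep(0.3); e=me(); cmd=cmd+T-e[:2]; f0=state()["force"]; print(e,cmd,f0)
for z in np.arange(175,157.9,-1.5):
    r.movel([*cmd,z],feed=20); r.sleep(.05); s=state(); f=s["force"]-f0
    print(z,np.round(s["eef_pos"],1),np.round(f,1))
    if np.linalg.norm(f)>5: break
print(state()["time"])
E
```

```text
[500.80545769  35.03985268 231.39618604] [500.79454231  34.36014732]
[501.17406291  34.33284664 180.5713945 ] [500.5204794   34.32730069] [-0.23819558 -0.86595605 -0.74764757]
175.0 [500.4  34.3 174.8] [0.4 1.3 0.2]
173.5 [500.5  34.3 173.5] [ 0.   0.9 -0.3]
172.0 [500.4  34.3 171.9] [-0.4  1.4 -0.3]
170.5 [500.5  34.3 170.4] [ 0.7  1.  -0.5]
169.0 [500.5  34.3 168.9] [-0.2  1.  -0.9]
167.5 [500.5  34.3 167.4] [0.9 0.4 0.4]
166.0 [500.5  34.3 165.9] [ 0.7  0.6 -0.2]
164.5 [500.5  34.3 164.4] [ 1.  -0.1 -0.8]
163.0 [500.5  34.3 162.9] [ 0.3  1.1 -0.6]
161.5 [500.5  34.3 161.4] [0.8 0.6 0.1]
160.0 [500.4  34.3 159.9] [0.2 0.5 0.1]
158.5 [500.6  34.3 158.5] [0.3 0.8 0.5]
19.7833
```

```bash
python3 - <<'E'
from h import *
grip(70); r.sleep(0.3); r.movel([500.5,34.3,200],feed=80); r.movel([500.5,34.3,350],feed=250); r.sleep(.3)
c=cam("wrist"); P=pts(c); cv2.imwrite("pics/w_placed.png",c["img"])
print(bandreg(P,(500,33),60,121,136),bandreg(P,(500,33),30,150,166))
for xy in ((631,99),(622,-47)): print(bandreg(P,xy,30,140,156))
print(state()["time"])
c=cam("top"); P=pts(c); print(bandreg(P,(697,22),20,124,138)); 
m=(P[...,2]>190)&(P[...,2]<300)&(P[...,0]>400)&(P[...,0]<800)&(abs(P[...,1]-160)<80)
p=P[m]; np.save("lev.npy",np.c_[p,c["img"][m]])
dark=c["img"][m].sum(1)<150; print("pad",p[dark&(p[:,0]<560)].mean(0),p[dark&(p[:,0]<560)].min(0),p[dark&(p[:,0]<560)].max(0))
q=p[~dark&(p[:,1]>155)]; print(np.polyfit(q[:,0],q[:,1],1),q.min(0),q.max(0))
E
```

```text
(4375, array([504. ,  32.7, 128. ]), array([500.3,  32.7, 128.6]), array([500.2,  32.8]), 46.0) (1286, array([501.3,  32.8, 157.8]), array([500.7,  32.8, 155.2]), array([500.2,  32.8]), 20.0)
(1794, array([631.2,  98.5, 147.8]), array([631.2,  99.1, 145.4]), array([631.7,  99.2]), 20.1)
(1757, array([622.8, -46.8, 147.9]), array([623. , -47.3, 145.4]), array([623.1, -47.4]), 20.0)
22.2583
(32, array([697.2,  22.6, 130.2]), array([697.4,  22.6, 129.5]), array([697.4,  22.7]), 9.7)
pad [501.75832809 180.37585221 265.14762473] [474.49063716 152.71954131 252.58952639] [531.4652763  208.28658643 275.56344397]
[-5.48319643e-02  2.12463163e+02] [472.00844846 155.44968763 190.18628157] [729.85501004 214.67865936 273.38276679]
```

View pics/w_placed.png

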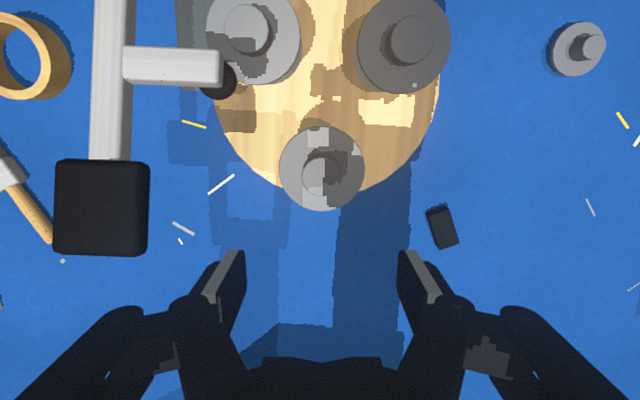

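The lid sits level on the pot, disc at pixel (321,168), disc top at z 128. The foot shows dark at (218,80) and the pad at (101,207). I'll fit the lever direction and the foot position from several views.

```bash
python3 - <<'E'
from h import *
def foot(c,name):
    P=pts(c); d=c["img"].astype(int).sum(2)<170
    m=(P[...,2]>183)&(P[...,2]<222)&(np.hypot(P[...,0]-590,P[...,1]-112)<35)
    p=P[m&d]; print(name,len(p),np.round(p.mean(0),1) if len(p) else "",np.round(p.min(0)),np.round(p.max(0))) if len(p) else print(name,0)
    if len(p)>8:
        f=fitc(p,15); print("  fit r15",f[:2])
    # lever bar top: bright points high along line
    b=(P[...,2]>200)&(P[...,2]<285)&(P[...,0]>535)&(P[...,0]<680)&(P[...,1]>150)&(P[...,1]<205)
    q=P[b]
    if len(q)>50:
        # midline: bin by x, mid of y extents
        xs=np.arange(540,680,10); mid=[(x+5,(q[(q[:,0]>=x)&(q[:,0]<x+10)][:,1].min()+q[(q[:,0]>=x)&(q[:,0]<x+10)][:,1].max())/2) for x in xs if ((q[:,0]>=x)&(q[:,0]<x+10)).sum()>5]
        mx=np.array([(x+5,np.percentile(q[(q[:,0]>=x)&(q[:,0]<x+10)][:,1],97)) for x in xs if ((q[:,0]>=x)&(q[:,0]<x+10)).sum()>5])
        mid=np.array(mid); print("  slope mid",np.polyfit(mid[:,0],mid[:,1],1),"max",np.polyfit(mx[:,0],mx[:,1],1))
    k=(P[...,2]>245)&(P[...,2]<285)&d&(P[...,0]>460)&(P[...,0]<545)&(abs(P[...,1]-180)<50)
    q=P[k]
    if len(q)>50: 
        (ce,sz,an)=cv2.minAreaRect(q[:,:2].astype(np.float32)); print("  pad",np.round(ce,1),np.round(sz,1),an,np.median(q[:,2]))
foot(cam("side"),"side"); foot(cam("top"),"top")
for xy,phi in (((570,40),0),((520,-20),np.pi/2)):
    r.reach([*xy,380],rot(phi)); r.sleep(.3); foot(cam("wrist"),f"wrist{xy}")
c=cam("wrist"); cv2.imwrite("pics/w_foot.png",c["img"]); print(state()["time"])
E
```

```text
side 48 [582.3 105.1 204.1] [573.  97. 191.] [598. 124. 215.]
  fit r15 [588.96092848 115.16429718]
  slope mid [-4.09852344e-02  1.95365831e+02] max [-6.38522312e-02  2.17369914e+02]
  pad [502.2 178.8] [58.9 62.2] 86.80371856689453 264.61013160912614
top 0
  slope mid [-2.68643709e-02  1.93357095e+02] max [-4.27441293e-02  2.14394318e+02]
  pad [502.9 180.5] [56.7 55.7] 0.30796074867248535 265.369944697896
wrist(570, 40) 193 [586.1 104.1 207.2] [575.  99. 202.] [600. 120. 212.]
  fit r15 [589.54922479 115.88974824]
  slope mid [-2.61966536e-02  1.90950151e+02] max [-3.90561913e-02  2.10272734e+02]
  pad [504.8 180.8] [58.8 60.5] 87.36614227294922 261.86835247265503
wrist(520, -20) 503 [580.7 109.  207.1] [572.  99. 198.] [597. 126. 214.]
  fit r15 [590.20072512 115.19733794]
25.0583
```

View pics/w_foot.png

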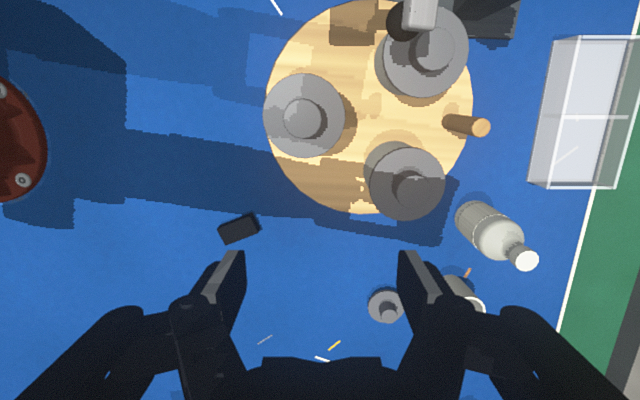

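```bash
cat >> h.py <<'E'
AX=np.array([584.9,28.3])
def knobpos(deg,rad=112): a=np.radians(deg); return AX+rad*np.array([np.cos(a),np.sin(a)])
def arc(a0,a1,z,step=5,feed=70):
    n=max(1,int(np.ceil(abs(a1-a0)/step)))
    for a in np.linspace(a0,a1,n+1)[1:]:
        r.movel([*knobpos(a),z],rot(np.radians(a+180)),feed=feed)
def look(tcp,phi):
    r.reach(tcp,rot(phi)); r.sleep(.3); c=cam("wrist"); return c,pts(c)
E
python3 - <<'E'
from h import *
a0=-3; k=knobpos(a0); o=rot(np.radians(a0+180))
grip(34)
r.reach([*k,260],o); print(np.round(state()["joint_positions"],2),state()["time"])
r.movel([*k,160],feed=150); r.movel([*k,123],feed=50); s=state(); print(s["eef_pos"],s["force"],s["grip_width"])
arc(a0,-20,123); s=state(); print(s["eef_pos"],s["force"],s["time"])
arc(-20,-90,123); s=state(); print(s["eef_pos"],s["force"],s["time"])
r.movel([*knobpos(-90),175],feed=100); r.movel([*knobpos(-90),300],feed=200)
c,P=look([500,-10,380],np.pi/2) 
print(bandreg(P,(580,-84),25,124,136)); 
np.save("turn.npy",P); cv2.imwrite("pics/w_turn.png",c["img"]); print(state()["time"])
E
```

```text
[-0.07  0.36  1.42 -0.    1.36 -1.59] 26.7667
[697.02266901  22.43364143 123.24385132] [0.40255742 0.41448276 0.14268176] 33.86109927472278
[690.22779474  -9.89161271 123.05818497] [ 0.8636021   0.21152147 -0.46866528] 29.5417
[584.86248561 -83.66581529 122.84718268] [-0.14854491  0.35720424  0.07717744] 33.625
(249, array([581.9, -81.6, 129.6]), array([582.2, -82.5, 128.1]), array([582.4, -82.5]), 10.8)
36.025
```

View pics/w_turn.png

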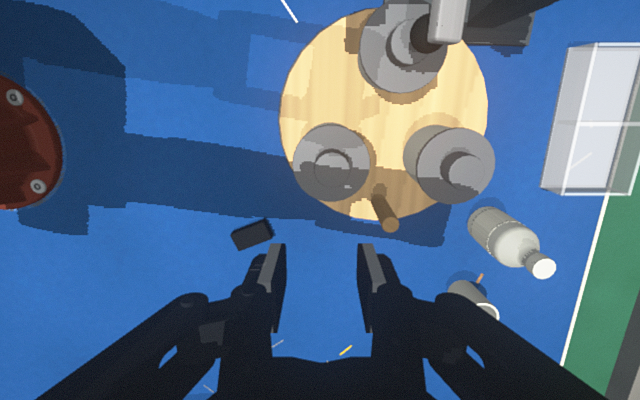

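The picture shows the lidded pot under the foot (about (402,50)) and the knob at (388,222). I'll check the pot angle and foot alignment from the saved cloud.

```bash
python3 - <<'E'
from h import *
P=np.load("turn.npy")
for a in (-31.3,-151.3):
    xy=AX+85*np.array([np.cos(np.radians(a)),np.sin(np.radians(a))]); b=bandreg(P,xy,30,140,156); c=b[3]-AX; print(b,np.degrees(np.arctan2(c[1],c[0]))-a+88.7)
xy=(587,113)
print(bandreg(P,xy,30,151,164),bandreg(P,xy,60,121,135))
c=cam("top"); Q=pts(c); print(bandreg(Q,xy,60,121,135)); c=cam("side"); Q=pts(c); print(bandreg(Q,xy,60,121,135),bandreg(Q,xy,30,151,164))
E
```

```text
(1085, array([656. , -14.1, 147.8]), array([657.1, -14.8, 145.3]), array([657.2, -14.6]), 20.1) 89.31675911893325
(1027, array([510.5, -10.9, 147.9]), array([510.3, -11.4, 145.2]), array([510.6, -11.8]), 19.9) 88.3559097160937
(959, array([578.1, 111.1, 157.7]), array([582.4, 113.5, 155.7]), array([584.2, 113.8]), 19.9) (4312, array([576.8, 110.7, 128. ]), array([584.5, 112.3, 128.1]), array([584.5, 113.6]), 46.0)
(245, array([576.1, 126.5, 128.7]), array([584.9, 126.4, 128.2]), array([585.4, 114.8]), 45.8)
(364, array([578. , 103.3, 128.5]), array([585.4, 113.3, 128.4]), array([585.2, 112. ]), 49.0) (114, array([582.5, 109.7, 157.8]), array([583.7, 110.4, 157.7]), array([584.2, 108.8]), 22.4)
```

```bash
python3 - <<'E'
from h import *
a=-90.8; k=knobpos(a,111.5); o=rot(np.radians(a+180))
r.reach([*k,250],o); r.movel([*k,160],feed=150); r.movel([*k,123],feed=60)
grip(21); s=state(); print(s["grip_width"],s["force"])
arc(a,-93.2,123,feed=20); r.sleep(.2); s=state(); print(s["eef_pos"],s["force"])
grip(36); r.movel([*knobpos(-93.2),175],feed=100); r.movel([*knobpos(-93.2),300],feed=250)
c,P=look([500,-10,380],np.pi/2)
xy=(588,113); print(bandreg(P,xy,60,121,135),bandreg(P,(579,-84),25,124,136))
for a in (-33,-153):
    q=AX+85*np.array([np.cos(np.radians(a)),np.sin(np.radians(a))]); b=bandreg(P,q,30,140,156); d=b[3]-AX; print(b[3],np.degrees(np.arctan2(d[1],d[0]))-a)
print(state()["time"])
grip(2)
E
```

```text
21.497351167289303 [-0.5365121   0.61607629  0.26889496]
[578.93482287 -83.17644688 123.47392684] [-0.17397798  2.89651314  4.3064785 ]
(4287, array([579.6, 110.4, 128.1]), array([587.2, 112.4, 128. ]), array([587.3, 113.8]), 46.0) (249, array([578.2, -81.5, 129.5]), array([578.8, -82.3, 128.4]), array([578.8, -82.7]), 11.0)
[655.6 -17.4] 0.12164703374399011
[509.3  -9.1] -0.6779835456424053
41.7667
```

```bash
python3 - <<'E'
from h import *
o=rot(np.pi/2); p0=np.array([503,180.3]); u=np.array([-.998,.052])
def pad(th,lift=0):
    lv=220.6*np.cos(.366-th); return [*(p0+u*(lv-206)),185+220.6*np.sin(.366-th)+25+lift]
r.reach(pad(0,50),o); r.sleep(.2); f0=state()["force"]; print(state()["grip_width"],np.round(state()["eef_pos"]))
r.movel(pad(0,4),feed=60)
ths=list(np.arange(0,.2,.04))+list(np.arange(.2,.37,.01))
for th in ths:
    r.movel(pad(th),feed=40); s=state(); f=s["force"]-f0
    print(round(th,2),np.round(s["eef_pos"][2],1),np.round(f,1))
    if f[2]>22: break
r.sleep(.4); s=state(); print("hold",s["eef_pos"],s["force"]-f0,s["time"])
for t in np.arange(th,0,-.06): r.movel(pad(t,2),feed=80)
r.movel(pad(0,60),feed=120)
r.movel([480,40,400],feed=250); r.reach([500,-10,380],o); r.sleep(.3)
c=cam("wrist"); P=pts(c); cv2.imwrite("pics/w_end.png",c["img"]); xy=(588,113)
print(bandreg(P,xy,60,112,135),bandreg(P,xy,30,140,165))
c=cam("side"); Q=pts(c); k=(Q[...,2]>230)&(Q[...,2]<290)&(c["img"].astype(int).sum(2)<170)&(abs(Q[...,0]-502)<40)&(abs(Q[...,1]-180)<45)
print("pad",np.median(Q[k],0),state()["time"])
E
```

```text
1.8162862878614072 [504. 179. 340.]
0.0 289.8 [0.2 0.1 3.8]
0.04 280.5 [0.7 1.1 4.1]
0.08 271.9 [0.7 0.7 5. ]
0.12 263.6 [ 0.9 -0.1  4.2]
0.16 255.2 [1.3 0.5 4.4]
0.2 246.7 [0.7 0.3 5.2]
0.21 244.5 [ 0.4 -1.2  5.7]
0.22 242.6 [-0.7 -1.4  5.8]
0.23 241.5 [-1.2 -1.7  9.5]
0.24 239.8 [-2.2 -1.4 11.6]
0.25 237.8 [-3.3 -1.7 13.5]
0.26 235.7 [-1.9 -2.4 13.2]
0.27 233.5 [-2.7 -2.  13.5]
0.28 231.3 [-2.5 -1.8 13.5]
0.29 229.1 [-2.7 -1.5 12.6]
0.3 226.9 [-3.9 -1.3 13.9]
0.31 224.7 [-4.  -2.6 14. ]
0.32 223.2 [-5.  -2.1 16.7]
0.33 222.8 [-8.2 -4.8 23.1]
hold [489.167679   180.95324824 222.84824462] [-9.09628361 -4.64936047 23.14877839] 49.8417
(4120, array([582.4, 110.9, 118.4]), array([590.1, 113.8, 123.6]), array([590.2, 113.5]), 46.0) (805, array([583.4, 109.5, 147.8]), array([588.7, 113.4, 145.4]), array([589.9, 113.4]), 19.9)
pad [497.30158857 171.63223965 264.80159246] 53.8583
```

View pics/w_end.png

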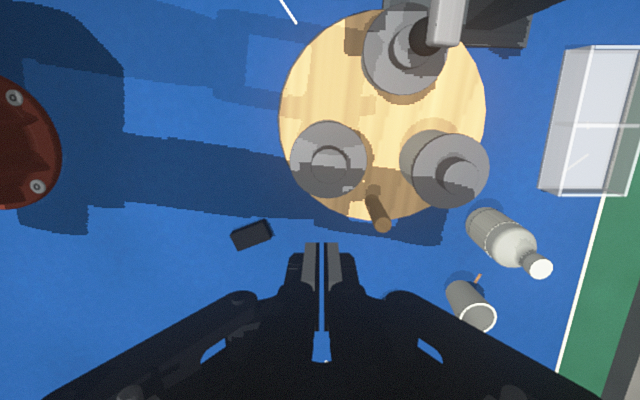

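The lid's disc top is now at 118.4 mm and its grip top at 148 mm, so it is fully home. The pot is at about (590,113.5) under the foot (pixel (405,50)), and the lever is back up. Handing in.

```bash
python3 -c "
from h import *
print(finish_job())"
```

```text
the job is handed in; nothing more can be done
None
```

I set the lid on the open pot, turned the pot under the press foot and pressed the lid fully home with the lever; the lever sprang back up, and I handed the job in after about 54 s (no verdict was returned).

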